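# Right the fallen dressing bottle and snap its cap on

### The arm

A 7-joint arm with a two-finger parallel gripper is mounted at the origin on a cart in front of the work surface, level with it; the furniture and walls round the work are solid. World frame = base frame: x ahead of the robot, y to its left, z up, the work surface at z = 0. Lengths are in m, angles in rad, forces in N, time in s.
With the tool pointing down it reaches from about 0.4 to 0.85 m from the base axis. Payload 10.4 kg.
Tool frame: the origin (TCP) lies midway between the tips of the shut fingers; the grasp point (between the pads) lies 19 mm behind it; z points along the fingers, y is the line along which they close (so a half turn about z gives the same grasp; the last joint's range is limited). The gripper opens to 87 mm and grips with 3 to 60 N. Pads are 19 mm wide; open, the fingers measure 117 mm over their backs; the gripper's body (75 mm by 190 mm) begins 51 mm behind the grasp point.
Start: joints at [-1.356, 0.332, -0.065, 1.46, 0.022, 1.35, -0.088], TCP at [0.147, 0.607, 0.223] pointing down, gripper open.
Joint ranges: [-2.6, 2.6], [-0.5, 2.12], [-1.47, 1.34], [0.16, 2.42], [-1.27, 4.41], [0.06, 2.06], [-2.6, 2.6]. Speed limits (rad/s): [2.22, 2.22, 2.79, 2.79, 3.14, 3.14, 3.14].

### API

Orientations are given as a unit quaternion [x, y, z, w].
In Python, from bench import r gives the robot as it stands.
- The arm moves only by the tool carry_out, never from a script. Its argument "steps" is a list that holds one entry, the list of rows, each a list of 6 numbers: the shift along the tool's x, y, z in cm, then the turn, a rotation vector about the tool's x, y, z in rad. In form: [[[dx, dy, dz, wx, wy, wz], ...]]. A call has 1 to 20 rows; each row is the pose to reach, as a shift and turn from the pose commanded when the call began, along the tool's axes at that moment; what a row does not reach only later rows make up. A row lasts 1/12 s, in which the tool goes at most 41.7 mm and 7.16 degrees, less where a joint would pass 70% of its speed; a pose out of reach is approached as far as the arm can. A call with a gripper value outside its range is refused whole. "hand" is the closure, from -1 (fully open) to 1 (shut), set as the call begins (left out, the last holds). The fingers move at their own pace and stop on an object; "squeeze" is the grip in N (left out, the last holds). Time passes only in rows, so rows that repeat a pose let the fingers close. It gives the time, the measured TCP pose, the force, the opening and the grip force at its end, in the units of the state.
- r.read_state(): the state, without advancing time (a new reading comes with each control period).
- r.camera(name): name is "side" or "top"; returns the picture (420x560x3 uint8, red, green, blue); there is no depth.
- r.camera_params(name): a dict with "fx", "fy", "cx", "cy" (pixels), "view" (4x4, takes a point from world to camera coordinates). Camera axes: x right, y up, looking along -z (the intrinsics and any distortion apply to the point x, -y, -z); pixel columns grow to the right and rows downward; lengths in m; the calibration is good to about 2 mm. A picture is of the moment at which its call begins. camera_params takes no time and is no camera call.
- r.close_job(): hands the job in; it is judged then, once.
The state is a dict: "time": time; "joint_positions": joint angles; "joint_vel": joint speeds; "joint_torque": joint torques, N m; "ee_pos": TCP position; "eef_rot": TCP orientation; "ft_force": force on the tool from outside, world axes, zero at the start; "torque": the same for the moment, N m; "width": finger opening in m; "grip_force": force on a finger pad.
Only numpy, scipy, OpenCV 4.12 (cv2) and the standard library are available. Lean on these libraries where they do the work, as an engineer would, in place of code of your own. Each camera call takes 0.05 s, during which the arm holds its last target. There are 200 camera calls.

### The job

The square dressing bottle has fallen over in its steel lane between the two spice jars: stand it upright in the lane between them and let go of it, without knocking the jars over or shoving them aside. Then take its ribbed snap cap from the bench, put it squarely on the bottle's neck and press it down through the click, and on until it is fully home. Finish while still holding the cap and pressing it firmly down on the standing bottle: do not let go at the end.

Things in the scene. Friction and masses are not known exactly. Their poses are not given: they have to be found in the camera images.
- bottle: white plastic dressing bottle, loose, 0.2 to 0.3 kg. Flat-sided body 46 x 46 x 90 mm, shoulder sloping in from 90 to 100 mm, round neck 23 mm across up to 128 mm (total height). Origin: centre of its underside; z axis runs from there to the neck. It starts lying flat on one side on the lane's floor, about along the lane, neck toward the lane's +y
- neck_top (a point): centre of the neck's bevelled top, 128 mm from the underside along the bottle's z axis. Four sprung round nubs, 117.5 mm from the underside, stand 4.5 mm out of the neck and give way to the cap. Fully home, the cap's inner top sits on this point, a hard stop, with the cap's origin 104 mm above the bottle's underside
- cap: black ribbed round snap cap, loose, 38 mm across, 40 mm tall, 35 g, standing mouth down on the bench to the robot's right. Origin: centre of its mouth; z up to its closed top. The mouth narrows like a funnel from 33 to 26 mm across at 3.5 mm depth; this lip ends at 8 mm; above it a groove 33 mm wide up to the inner top at 24 mm; solid above
- lane: the fixed steel tray, 68 mm wide (its x) and 460 mm long (its y), with a floor 6 mm thick and lips 12 mm high above the bench, 3 mm thick. Clear width inside 62 mm. Origin: centre of its underside
- jar_left: spice jar, 45 mm across, 106 mm tall, loose, standing in the lane toward its left (+y) end, about 190 mm from the lane's middle. Origin: centre of its underside
- jar_right: the same kind of jar toward the lane's right (-y) end, about 190 mm from the lane's middle
- cap_mouth (a point): centre of the cap's mouth, same as its origin. Pressing on: resistance from 15 mm above home, rising to 8 to 12 N at about 12.5 mm above home, then a sudden drop at about 9 mm above home, where the lip snaps over the nubs and the cap pulls itself on (it can lift the light bottle a few mm off the floor); keep pressing until the bottle is down again on the lane and the hard stop is felt

How it is judged:
By the outcome, as a careful person would: the job done as asked, in the order asked, and still so for the second after the job is handed in, while the arm keeps its last pose, push and grip.
It also fails if it takes over 61 s, if anything falls off the work surface, if the arm or the gripper's body presses on something with over 40 N, if the wrist force passes 120 N, or if a joint passes its speed limit or range.

## Working session

There is one attempt and no reset: what is moved stays moved. The work goes in short steps, Python scripts to look and compute and a tool call to move; the robot and the scene stay as the last step left them, time stands still between calls to the robot, and variables do not carry over. Pictures are saved under pics/ and viewed, at most 10 in all, crops included, and the job is handed in when it is done.

Besides the shell and the picture viewer there is one more tool, called after "Call:" by a JSON object that holds its "method" and its "body". carry_out: Moves the arm, as the interface text tells. Its arguments: {"type":"object","properties":{"steps":{"type":"array","items":{"type":"array","items":{"type":"array","items":{"type":"number"}}}},"hand":{"type":"number"},"squeeze":{"type":"number"}},"required":["steps"]}

```bash
mkdir -p pics; python3 - <<'E'
from bench import r
import cv2,numpy as np
s=r.read_state()
for k in("time","ee_pos","eef_rot","width"):print(k,s[k])
for n in("side","top"):
    p=r.camera_params(n);print(n,p)
    cv2.imwrite(f"pics/{n}0.png",cv2.cvtColor(np.asarray(r.camera(n)),cv2.COLOR_RGB2BGR))
E
```

```text
time 0.0
ee_pos [0.14717495 0.60701453 0.22175232]
eef_rot [ 1.18617598e-01  9.92939741e-01 -7.31497513e-04 -2.32254960e-05]
width 0.0871972444039451
side {'fx': 440.8675654621256, 'fy': 440.8675654621256, 'cx': 278.9142282768688, 'cy': 212.1222139066688, 'view': array([[ 0.99947949,  0.03187939,  0.00494541, -0.52505515],
       [-0.02038212,  0.5051768 ,  0.86277515, -0.02638512],
       [ 0.02500644, -0.86242687,  0.50556362, -1.13699231],
       [ 0.        ,  0.        ,  0.        ,  1.        ]])}
top {'fx': 532.0177096993305, 'fy': 532.0177096993305, 'cx': 272.81140902854594, 'cy': 212.80817367138667, 'view': array([[-2.93190590e-04, -9.97490914e-01,  7.07940038e-02,
        -3.62002234e-02],
       [ 9.94939258e-01,  6.82225115e-03,  1.00246348e-01,
        -4.93417359e-01],
       [-1.00477796e-01,  7.04651249e-02,  9.92440869e-01,
        -1.48626817e+00],
       [ 0.00000000e+00,  0.00000000e+00,  0.00000000e+00,
         1.00000000e+00]])}
```

View pics/top0.png

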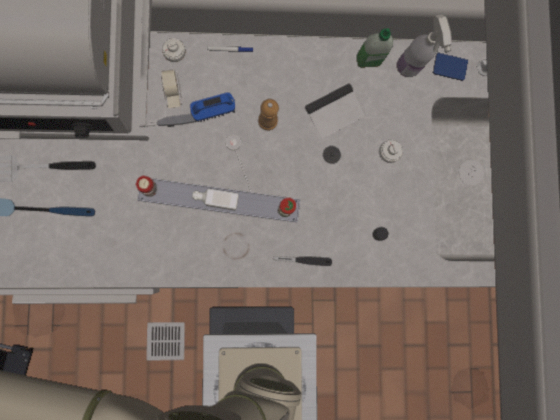

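View pics/side0.png

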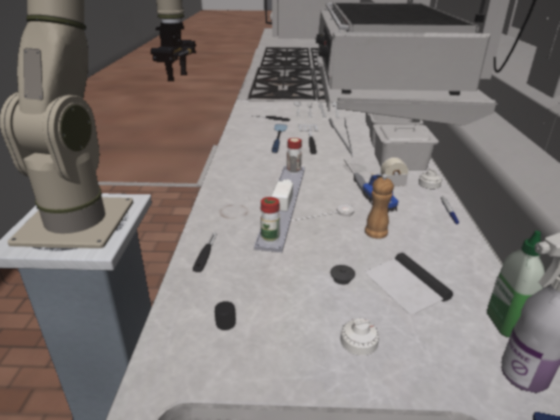

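Top view: bottle lies at about (215,198) with its neck at (197,196), jars at (145,185) and (288,206), and the cap at (381,234). In the side view the cap is at (225,315); the black item at (343,274) is only a flat disc.

```bash
cat >h.py <<'E'
import cv2,numpy as np
from bench import r
from scipy.spatial.transform import Rotation as R
def ray(n,u,v):
    p=r.camera_params(n);V=p["view"];d=np.array([(u-p["cx"])/p["fx"],-(v-p["cy"])/p["fy"],-1])
    return -V[:3,:3].T@V[:3,3],V[:3,:3].T@d
def onz(n,u,v,z):
    o,d=ray(n,u,v);return o+d*(z-o[2])/d[2]
def tri(a,b):
    (o,d),(q,e)=ray("top",*a),ray("side",*b)
    t=np.linalg.lstsq(np.c_[d,-e],q-o,rcond=None)[0];A,B=o+d*t[0],q+e*t[1]
    return (A+B)/2,np.linalg.norm(A-B)
def proj(n,P):
    p=r.camera_params(n);c=p["view"]@np.r_[P,1];return np.array([p["cx"]-p["fx"]*c[0]/c[2],p["cy"]+p["fy"]*c[1]/c[2]])
def blobs(m,x0,y0,amin=15):
    n,l,st,c=cv2.connectedComponentsWithStats(m.astype(np.uint8))
    return [(l==i,st[i,4],c[i]+[x0,y0],st[i,:4]+[x0,y0,0,0]) for i in range(1,n) if st[i,4]>amin]
def grab(n,f=None):
    im=cv2.cvtColor(np.asarray(r.camera(n)),cv2.COLOR_RGB2BGR)
    if f:cv2.imwrite(f,im)
    return im
E
python3 - <<'E'
from h import *
np.set_printoptions(precision=4,suppress=True)
t=cv2.imread("pics/top0.png");s=cv2.imread("pics/side0.png")
def show(im,x0,y0,x1,y1,f,lab):
    c=im[y0:y1,x0:x1].astype(int)
    for m,a,ce,bb in blobs(f(c),x0,y0):
        pts=cv2.minAreaRect((np.argwhere(m)[:,::-1]+[x0,y0]).astype(np.float32))
        print(lab,a,ce,bb,"rect",np.round(pts[0],1),np.round(pts[1],1),round(pts[2],1))
white=lambda c:(c.min(2)>195)
red=lambda c:(c[...,2]>c[...,1]+50)
blk=lambda c:(c.max(2)<60)
lane=lambda c:(c[...,0]>c[...,2]+8)
show(t,185,180,250,218,white,"wh top");show(s,265,170,300,220,white,"wh side")
show(t,130,165,310,225,red,"red top");show(s,250,130,310,250,red,"red side")
show(t,360,215,400,250,blk,"cap top");show(s,205,290,245,340,blk,"cap side")
show(t,130,165,310,225,lane,"lane top")
a=cv2.resize(t[170:230,130:310],None,fx=4.4,fy=4.4,interpolation=cv2.INTER_CUBIC)
b=cv2.resize(s[130:260,225:335],None,fx=2.4,fy=2.4,interpolation=cv2.INTER_CUBIC)
c=cv2.resize(t[210:255,355:405],None,fx=6,fy=6,interpolation=cv2.INTER_CUBIC)
o=np.zeros((590,800,3),np.uint8);o[:264,:792]=a[:264,:792];o[270:270+312,:264]=b[:312,:264];o[270:540,300:600]=c[:270]
cv2.imwrite("pics/c1.png",o)
E
```

```text
wh side 237 [282.1224 188.8481] [273 180  18  18] rect [281.9 188. ] [14.2 19.6] 18.4
red top 123 [144.4553 183.8211] [136 176  17  16] rect [144.  183.5] [15. 16.] 90.0
red top 150 [287.16   205.2333] [280 198  16  16] rect [287.5 205.5] [15. 15.] 90.0
red side 77 [293.961  143.7403] [288 139  13   9] rect [294. 143.] [ 8. 12.] 90.0
red side 195 [269.5692 204.9795] [261 197  18  16] rect [269.5 204.5] [15. 17.] 90.0
cap top 131 [379.7557 233.626 ] [373 228  15  12] rect [380.  233.5] [14. 11.] 0.0
cap side 421 [224.7435 315.2565] [216 303  19  26] rect [225.  315.5] [25. 18.] 90.0
```

View pics/c1.png

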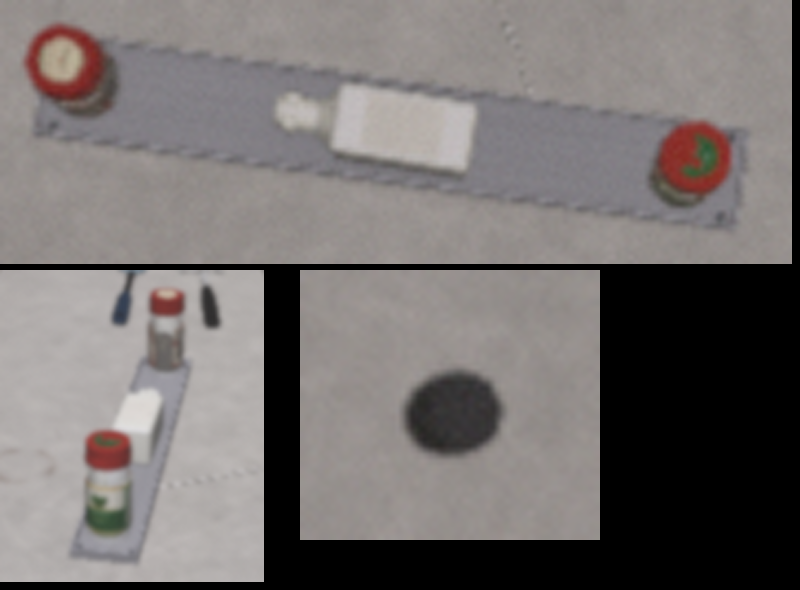

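The crop shows the bottle's top face at crop corners (338,84), (476,101), (468,172) and (330,155), with the neck tip at x≈275. The lane corners are visible, both jars stand, and the cap is at pixel (380,234).

```bash
python3 - <<'E'
from h import *
np.set_printoptions(precision=4,suppress=True)
t=cv2.imread("pics/top0.png").astype(int);s=cv2.imread("pics/side0.png").astype(int)
f=lambda x,y:(130+(x+.5)/4.4-.5,170+(y+.5)/4.4-.5)
C=[onz("top",*f(*c),.052) for c in[(338,84),(476,101),(468,172),(330,155)]]
print("body corners",np.array(C)); print("ctr",np.mean(C,0),"len",np.linalg.norm(C[0]-C[1]),"wid",np.linalg.norm(C[0]-C[3]))
T=onz("top",*f(275,112),.029);print("neck tip",T)
ax=T-np.mean(C,0);print("axis yaw from +y (deg)",np.degrees(np.arctan2(-ax[0],ax[1])))
for a,b in((0,1),(3,2)):
    e=C[a]-C[b];print("edge yaw",np.degrees(np.arctan2(-e[0],e[1])))
L=[onz("top",*f(*c),.012) for c in[(38,135),(735,228),(748,130)]];print("lane",np.array(L),np.linalg.norm(L[0]-L[1]),np.linalg.norm(L[2]-L[1]))
print("lane ctr",(L[0]+L[2])/2); e=L[0]-L[1];print("lane yaw",np.degrees(np.arctan2(-e[0],e[1])))
for n,c in(("JL",(144,183.5+.7)),("JR",(287.5,205.5))):print(n,onz("top",*c,.112))
# cap
m=(t[215:250,360:400].max(2)<85);b=max(blobs(m,360,215),key=lambda q:q[1]);print("cap top",b[1:],onz("top",*b[2],.04),onz("top",*b[2],.03))
m=(s[290:345,200:250].max(2)<85);b2=max(blobs(m,200,290),key=lambda q:q[1]);print("cap side",b2[1:],onz("side",*b2[2],.02))
print("tri",tri(b[2],b2[2]))
print("Rtool",R.from_quat(r.read_state()["eef_rot"]).as_matrix())
E
```

```text
body corners [[0.557  0.1523 0.052 ]
 [0.547  0.0652 0.052 ]
 [0.5017 0.07   0.052 ]
 [0.5118 0.1568 0.052 ]]
ctr [0.5294 0.1111 0.052 ] len 0.08769394368988753 wid 0.04543733354981768
neck tip [0.5419 0.1934 0.029 ]
axis yaw from +y (deg) -8.63395809977864
edge yaw -6.553336502187099
edge yaw -6.656296488350393
lane [[ 0.5279  0.3455  0.012 ]
 [ 0.4705 -0.1043  0.012 ]
 [ 0.5351 -0.1132  0.012 ]] 0.45345224746602836 0.06518954849409812
lane ctr [0.5315 0.1162 0.012 ]
lane yaw -7.26668132342381
JL [0.5587 0.3135 0.112 ]
JR [ 0.5049 -0.0681  0.112 ]
cap top (np.int32(161), array([380.0248, 233.5839]), array([373, 227,  15,  14])) [ 0.4348 -0.3395  0.04  ] [ 0.4354 -0.3423  0.03  ]
cap side (np.int32(479), array([224.7641, 315.1837]), array([215, 302,  20,  28])) [ 0.4355 -0.3436  0.02  ]
tri (array([ 0.4358, -0.3448,  0.0211]), np.float64(0.0002990506304216417))
Rtool [[-0.9719  0.2356 -0.0003]
 [ 0.2356  0.9719 -0.0012]
 [-0.     -0.0012 -1.    ]]
```

```bash
cat >>h.py <<'E'
yaw=np.radians(-7);A=np.array([-np.sin(yaw),np.cos(yaw),0]);EX=np.array([np.cos(yaw),np.sin(yaw),0])
def tool(th):
    th=np.radians(th);z=A*np.sin(th)-np.array([0,0,1])*np.cos(th);return np.c_[np.cross(EX,z),EX,z]
def down(az):
    az=np.radians(az);y=np.array([np.cos(az),np.sin(az),0]);z=np.array([0,0,-1.]);return np.c_[np.cross(y,z),y,z]
def rel(g,Rt,p0=None,R0=None):
    """row for grasp point g with orientation Rt, from measured pose"""
    s=r.read_state()
    if p0 is None:p0,R0=s["ee_pos"],R.from_quat(s["eef_rot"]).as_matrix()
    p=np.array(g)+.019*Rt[:,2];return np.round(np.r_[R0.T@(p-p0)*100,R.from_matrix(R0.T@Rt).as_rotvec()],3).tolist()
E
python3 - <<'E'
from h import *
g=[.532,.131,.25]
print(rel(g,tool(0)));print(rel(g,tool(-35)))
E
```

```text
[-48.619, -37.207, -0.868, -0.001, 0.001, 1.455]
[-48.744, -38.29, -1.211, 0.442, -0.497, 1.406]
```

Call:
{"method": "carry_out", "body": {"steps": [[[-48.6, -37.2, -0.9, 0, 0, 1.455], [-48.6, -37.2, -0.9, 0, 0, 1.455], [-48.6, -37.2, -0.9, 0, 0, 1.455], [-48.6, -37.2, -0.9, 0, 0, 1.455], [-48.6, -37.2, -0.9, 0, 0, 1.455], [-48.6, -37.2, -0.9, 0, 0, 1.455], [-48.6, -37.2, -0.9, 0, 0, 1.455], [-48.6, -37.2, -0.9, 0, 0, 1.455], [-48.6, -37.2, -0.9, 0, 0, 1.455], [-48.6, -37.2, -0.9, 0, 0, 1.455], [-48.6, -37.2, -0.9, 0, 0, 1.455], [-48.6, -37.2, -0.9, 0, 0, 1.455], [-48.6, -37.2, -0.9, 0, 0, 1.455], [-48.6, -37.2, -0.9, 0, 0, 1.455], [-48.6, -37.2, -0.9, 0, 0, 1.455], [-48.6, -37.2, -0.9, 0, 0, 1.455], [-48.6, -37.2, -0.9, 0, 0, 1.455], [-48.6, -37.2, -0.9, 0, 0, 1.455]]], "hand": -1}}

```text
time: 1.6
ee_pos: [0.5314, 0.132, 0.2311]
eef_rot: [0.749, 0.663, -0.0, -0.0]
ft_force: [-0.4, 0.7, 0.2]
width: 0.0872
grip_force: 0.0
```

```bash
python3 - <<'E'
from h import *
s=r.read_state();print(s["time"],s["ee_pos"],np.round(s["joint_positions"],2))
g=[.532,.131,.25]
for t in(0,-35,55,60):print(t,rel(g,tool(t)))
E
```

```text
1.6 [0.53143283 0.13199366 0.23110317] [-0.76  0.16  0.49  1.68 -0.08  1.32 -0.38]
0 [-0.092, 0.068, 0.01, -0.001, 0.0, 0.001]
-35 [-1.182, 0.067, -0.333, -0.001, -0.611, 0.001]
55 [1.465, 0.068, -0.8, -0.001, 0.96, 0.0]
60 [1.554, 0.068, -0.94, -0.001, 1.047, 0.0]
```

Call:
{"method": "carry_out", "body": {"steps": [[[1.5, 0, -0.8, 0, 0.96, 0], [1.5, 0, -0.8, 0, 0.96, 0], [1.5, 0, -0.8, 0, 0.96, 0], [1.5, 0, -0.8, 0, 0.96, 0], [1.5, 0, -0.8, 0, 0.96, 0], [1.5, 0, -0.8, 0, 0.96, 0], [1.5, 0, -0.8, 0, 0.96, 0], [1.5, 0, -0.8, 0, 0.96, 0], [1.5, 0, -0.8, 0, 0.96, 0], [1.5, 0, -0.8, 0, 0.96, 0], [1.5, 0, -0.8, 0, 0.96, 0]]]}}

```text
time: 2.52
ee_pos: [0.5336, 0.1478, 0.24]
eef_rot: [0.664, 0.589, 0.345, -0.306]
ft_force: [-0.8, 0.7, -0.7]
width: 0.0872
grip_force: 0.0
```

```bash
python3 - <<'E'
from h import *
s=r.read_state();print(s["time"],s["ee_pos"],np.round(s["joint_positions"],2))
g=[.532,.131,.25]
for t in(0,-35,55,65):print(t,rel(g,tool(t)))
for z in(.10,.04):print(z,rel([.532,.131,z],tool(-35)))
E
```

```text
2.5167 [0.53356295 0.14780415 0.23999034] [-0.35  0.24  0.6   1.92 -1.1   1.41  0.56]
0 [-1.706, 0.044, -0.862, -0.001, -0.958, 0.003]
-35 [-2.052, 0.041, -1.952, -0.0, -1.569, 0.003]
55 [-0.148, 0.049, -0.056, -0.002, 0.002, 0.002]
65 [0.182, 0.05, -0.085, -0.003, 0.177, 0.002]
0.1 [-14.32, 0.039, 6.68, -0.0, -1.569, 0.003]
0.04 [-19.227, 0.037, 10.132, -0.0, -1.569, 0.003]
```

Call:
{"method": "carry_out", "body": {"steps": [[[-2.05, 0, -1.95, 0, -1.57, 0], [-2.05, 0, -1.95, 0, -1.57, 0], [-2.05, 0, -1.95, 0, -1.57, 0], [-2.05, 0, -1.95, 0, -1.57, 0], [-2.05, 0, -1.95, 0, -1.57, 0], [-2.05, 0, -1.95, 0, -1.57, 0], [-2.05, 0, -1.95, 0, -1.57, 0], [-2.05, 0, -1.95, 0, -1.57, 0], [-2.05, 0, -1.95, 0, -1.57, 0], [-2.05, 0, -1.95, 0, -1.57, 0], [-2.05, 0, -1.95, 0, -1.57, 0], [-2.05, 0, -1.95, 0, -1.57, 0], [-2.05, 0, -1.95, 0, -1.57, 0], [-14.3, 0, 6.7, 0, -1.57, 0], [-14.3, 0, 6.7, 0, -1.57, 0], [-14.3, 0, 6.7, 0, -1.57, 0], [-14.3, 0, 6.7, 0, -1.57, 0], [-14.3, 0, 6.7, 0, -1.57, 0], [-14.3, 0, 6.7, 0, -1.57, 0]]]}}

```text
time: 4.1
ee_pos: [0.5309, 0.1213, 0.085]
eef_rot: [0.714, 0.633, -0.224, 0.2]
ft_force: [1.3, -0.2, 2.4]
width: 0.087
grip_force: 0.0
```

```bash
python3 - <<'E'
from h import *
s=r.read_state();print(s["time"],s["ee_pos"],np.round(s["joint_positions"],2))
for z in(.1,.07,.04):print(z,rel([.531,.131,z],tool(-35)))
grab("top","pics/t2.png");grab("side","pics/s2.png")
E
```

```text
4.1 [0.5309263  0.12132372 0.08502755] [-0.93  0.57  0.44  1.64  0.26  1.36 -0.73]
0.1 [-0.071, -0.111, 0.122, 0.004, -0.001, 0.002]
0.07 [1.646, -0.118, 2.581, 0.004, -0.001, 0.002]
0.04 [3.364, -0.124, 5.041, 0.004, -0.001, 0.002]
```

View pics/s2.png

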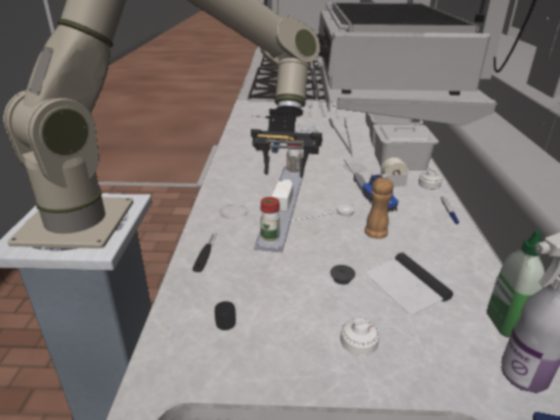

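The gripper straddles the bottle, leaning over its neck end, with fingertips near (267,172) and (320,172). I'll descend and close.

Call:
{"method": "carry_out", "body": {"steps": [[[0.8, -0.1, 1.2, 0, 0, 0], [1.6, -0.1, 2.4, 0, 0, 0], [2.1, -0.1, 3.1, 0, 0, 0], [2.6, -0.1, 3.9, 0, 0, 0], [3.0, -0.1, 4.5, 0, 0, 0], [3.4, -0.1, 5.0, 0, 0, 0], [3.4, -0.1, 5.0, 0, 0, 0], [3.4, -0.1, 5.0, 0, 0, 0]]]}}

```text
time: 4.87
ee_pos: [0.5293, 0.1186, 0.0233]
eef_rot: [0.714, 0.632, -0.225, 0.199]
ft_force: [0.2, 0.1, 0.0]
width: 0.0869
grip_force: 0.0
```

Call:
{"method": "carry_out", "body": {"steps": [[[0, 0, 0, 0, 0, 0], [0, 0, 0, 0, 0, 0], [0, 0, 0, 0, 0, 0], [0, 0, 0, 0, 0, 0], [0, 0, 0, 0, 0, 0], [0, 0, 0, 0, 0, 0], [0, 0, 0, 0, 0, 0], [0, 0, 0, 0, 0, 0]]], "hand": 1, "squeeze": 25}}

```text
time: 5.53
ee_pos: [0.5296, 0.1189, 0.0236]
eef_rot: [0.714, 0.632, -0.225, 0.199]
ft_force: [2.3, 1.1, 0.9]
width: 0.0455
grip_force: 24.8
```

```bash
python3 - <<'E'
from h import *
s=r.read_state();print(s["time"],s["ee_pos"],s["width"],s["grip_force"],np.round(s["joint_positions"],2))
R0=R.from_quat(s["eef_rot"]).as_matrix();g=s["ee_pos"]-.019*R0[:,2];print("grasp",g)
for z,t in((.12,-35),(.12,55),(.09,55),(.08,55)):print(z,t,rel([g[0],g[1],z],tool(t)))
E
```

```text
5.5333 [0.52960837 0.11885342 0.02359272] 0.04551599202509294 24.848173002828844 [-0.91  0.66  0.42  1.66  0.23  1.26 -0.76]
grasp [0.53092243 0.12965224 0.03917023]
0.12 -35 [-4.63, 0.002, -6.627, 0.001, -0.001, 0.0]
0.12 55 [-2.728, 0.004, -8.525, 0.0, 1.57, 0.001]
0.09 55 [-1.01, 0.002, -6.065, 0.0, 1.57, 0.001]
0.08 55 [-0.438, 0.002, -5.245, 0.0, 1.57, 0.001]
```

Call:
{"method": "carry_out", "body": {"steps": [[[-1.2, 0, -1.7, 0, 0, 0], [-3.0, 0, -4.3, 0, 0, 0], [-4.6, 0, -6.6, 0, 0, 0], [-4.6, 0, -6.6, 0, 0.02, 0], [-2.7, 0, -8.5, 0, 1.57, 0], [-2.7, 0, -8.5, 0, 1.57, 0], [-2.7, 0, -8.5, 0, 1.57, 0], [-2.7, 0, -8.5, 0, 1.57, 0], [-2.7, 0, -8.5, 0, 1.57, 0], [-2.7, 0, -8.5, 0, 1.57, 0], [-2.7, 0, -8.5, 0, 1.57, 0], [-2.7, 0, -8.5, 0, 1.57, 0], [-2.7, 0, -8.5, 0, 1.57, 0], [-2.7, 0, -8.5, 0, 1.57, 0], [-2.7, 0, -8.5, 0, 1.57, 0], [-2.7, 0, -8.5, 0, 1.57, 0], [-2.7, 0, -8.5, 0, 1.57, 0], [-2.7, 0, -8.5, 0, 1.57, 0], [-2.7, 0, -8.5, 0, 1.57, 0], [-2.7, 0, -8.5, 0, 1.57, 0]]]}}

```text
time: 7.2
ee_pos: [0.5327, 0.1457, 0.1088]
eef_rot: [0.664, 0.588, 0.345, -0.306]
ft_force: [0.0, -0.4, -2.4]
width: 0.0461
grip_force: 24.9
```

```bash
python3 - <<'E'
from h import *
s=r.read_state();print(s["time"],s["ee_pos"],s["width"],np.round(s["joint_positions"],2))
R0=R.from_quat(s["eef_rot"]).as_matrix();g=s["ee_pos"]-.019*R0[:,2];print("grasp",g,R0[:,2])
for z,t in((.12,55),(.078,55),(.072,55)):print(z,t,rel([g[0],g[1],z],tool(t)))
t=grab("top");s=grab("side")
a=cv2.resize(t[150:250,130:310],None,fx=2.2,fy=2.2,interpolation=cv2.INTER_CUBIC)
b=cv2.resize(s[90:260,220:350],None,fx=3,fy=3,interpolation=cv2.INTER_CUBIC)
o=np.zeros((520,800,3),np.uint8);o[:a.shape[0],:a.shape[1]]=a;o[:510,400:790]=b
cv2.imwrite("pics/c2.png",o)
E
```

```text
7.2 [0.53265919 0.14566641 0.10875663] 0.046105684040856784 [-0.07  0.43  0.3   1.99 -1.18  1.26  0.8 ]
grasp [0.53078043 0.13023711 0.11968399] [ 0.09888214  0.81206805 -0.57512417]
0.12 55 [0.029, 0.002, -0.018, -0.001, 0.002, 0.001]
0.078 55 [-3.406, 0.001, 2.397, -0.001, 0.002, 0.001]
0.072 55 [-3.897, 0.0, 2.742, -0.001, 0.002, 0.001]
```

View pics/c2.png

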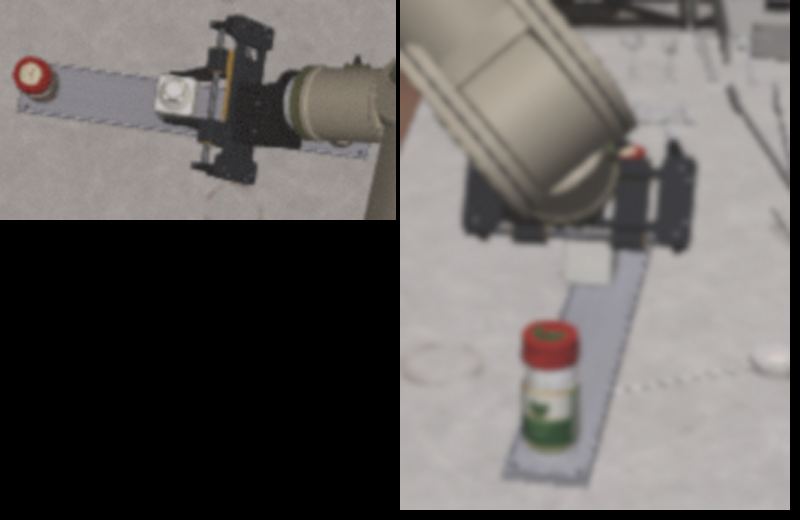

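The bottle hangs upright between the jars, which are undisturbed. I'll lower it, shifting a little toward +y for clearance from the right jar.

Call:
{"method": "carry_out", "body": {"steps": [[[0.4, 0, 0.6, 0, 0, 0], [0.86, 0, 1.23, 0, 0, 0], [-0.4, 0, 2.0, 0, 0, 0], [-1.5, 0, 2.8, 0, 0, 0], [-2.54, 0, 3.63, 0, 0, 0], [-2.7, 0, 3.75, 0, 0, 0], [-2.87, 0, 3.86, 0, 0, 0], [-2.95, 0, 3.92, 0, 0, 0], [-2.95, 0, 3.92, 0, 0, 0], [-2.95, 0, 3.92, 0, 0, 0]]]}}

```text
time: 8.13
ee_pos: [0.5348, 0.1602, 0.0626]
eef_rot: [0.664, 0.588, 0.346, -0.306]
ft_force: [0.9, 0.5, -2.7]
width: 0.0457
grip_force: 24.9
```

```bash
python3 - <<'E'
from h import *
s=r.read_state();print(s["time"],s["ee_pos"],s["ft_force"],s["torque"],np.round(s["joint_positions"],2))
R0=R.from_quat(s["eef_rot"]).as_matrix();g=s["ee_pos"]-.019*R0[:,2];print("grasp",g,R0[:,2],R0.T@[0,0,-1])
E
```

```text
8.1333 [0.53478304 0.16015658 0.06257232] [ 0.87275523  0.52437366 -2.69386352] [-1.53459604  0.27850051 -0.05587744] [-0.04  0.51  0.23  2.   -1.23  1.2   0.87]
grasp [0.53287765 0.1447064  0.07346551] [ 0.10028346  0.81316715 -0.57332574] [-0.8193271  -0.00083527  0.57332574]
```

Call:
{"method": "carry_out", "body": {"steps": [[[-0.08, 0, 0.06, 0, 0, 0], [-0.16, 0, 0.11, 0, 0, 0], [-0.25, 0, 0.17, 0, 0, 0], [-0.25, 0, 0.17, 0, 0, 0]]]}}

```text
time: 8.47
ee_pos: [0.5346, 0.1601, 0.0592]
eef_rot: [0.664, 0.588, 0.346, -0.306]
ft_force: [-0.3, -1.3, -0.8]
width: 0.0461
grip_force: 24.9
```

Call:
{"method": "carry_out", "body": {"steps": [[[-0.04, 0, 0.03, 0, 0, 0], [-0.08, 0, 0.06, 0, 0, 0], [-0.08, 0, 0.06, 0, 0, 0]]]}}

```text
time: 8.72
ee_pos: [0.5346, 0.1602, 0.0591]
eef_rot: [0.664, 0.588, 0.347, -0.306]
ft_force: [-4.0, -3.5, 8.6]
width: 0.0458
grip_force: 24.9
```

Call:
{"method": "carry_out", "body": {"steps": [[[0, 0, 0, 0, 0, 0], [0, 0, 0, 0, 0, 0], [0, 0, 0, 0, 0, 0], [0, 0, 0, 0, 0, 0], [0, 0, 0, 0, 0, 0], [0, 0, -2, 0, 0, 0], [0, 0, -4, 0, 0, 0], [0, 0, -7, 0, 0, 0], [2, 0, -10, 0, 0, 0], [5, 0, -14, 0, 0, 0], [8, 0, -14, 0, 0, 0], [8, 0, -14, 0, 0, 0]]], "hand": -1}}

```text
time: 9.72
ee_pos: [0.5285, 0.0924, 0.2104]
eef_rot: [0.663, 0.589, 0.349, -0.304]
ft_force: [1.0, 0.4, 0.7]
width: 0.087
grip_force: 0.0
```

```bash
python3 - <<'E'
from h import *
s=r.read_state();print(s["time"],s["ee_pos"],s["width"],s["ft_force"],np.round(s["joint_positions"],2))
for z in(.2,.12):print(rel([.4355,-.343,z],down(-38)))
E
```

```text
9.7167 [0.52851282 0.09239983 0.21042102] 0.08704700215388737 [1.00344788 0.40715632 0.66874477] [ 0.01  0.28  0.32  1.91 -1.04  1.41  0.64]
[-27.752, -3.956, -34.714, -0.252, -0.94, 0.503]
[-34.314, -4.027, -30.138, -0.252, -0.94, 0.503]
```

Call:
{"method": "carry_out", "body": {"steps": [[[-27.8, -4.0, -34.7, -0.252, -0.94, 0.503], [-27.8, -4.0, -34.7, -0.252, -0.94, 0.503], [-27.8, -4.0, -34.7, -0.252, -0.94, 0.503], [-27.8, -4.0, -34.7, -0.252, -0.94, 0.503], [-27.8, -4.0, -34.7, -0.252, -0.94, 0.503], [-27.8, -4.0, -34.7, -0.252, -0.94, 0.503], [-27.8, -4.0, -34.7, -0.252, -0.94, 0.503], [-27.8, -4.0, -34.7, -0.252, -0.94, 0.503], [-27.8, -4.0, -34.7, -0.252, -0.94, 0.503], [-27.8, -4.0, -34.7, -0.252, -0.94, 0.503], [-27.8, -4.0, -34.7, -0.252, -0.94, 0.503], [-27.8, -4.0, -34.7, -0.252, -0.94, 0.503], [-27.8, -4.0, -34.7, -0.252, -0.94, 0.503], [-27.8, -4.0, -34.7, -0.252, -0.94, 0.503], [-27.8, -4.0, -34.7, -0.252, -0.94, 0.503], [-27.8, -4.0, -34.7, -0.252, -0.94, 0.503]]]}}

```text
time: 11.05
ee_pos: [0.433, -0.3424, 0.175]
eef_rot: [0.898, 0.439, -0.004, -0.002]
ft_force: [-0.2, 0.3, -0.5]
width: 0.087
grip_force: 0.0
```

```bash
python3 - <<'E'
from h import *
np.set_printoptions(precision=4,suppress=True)
s=r.read_state();print(s["time"],s["ee_pos"],s["width"],s["ft_force"],np.round(s["joint_positions"],2))
for z in(.1,.029):print(rel([.4355,-.343,z],down(-38)))
t=grab("top","pics/t3.png");s=grab("side","pics/s3.png")
a=cv2.resize(t[150:250,130:310],None,fx=2.2,fy=2.2,interpolation=cv2.INTER_CUBIC)
b=cv2.resize(s[90:260,220:350],None,fx=3,fy=3,interpolation=cv2.INTER_CUBIC)
c=cv2.resize(s[230:340,150:300],None,fx=2.6,fy=2.6,interpolation=cv2.INTER_CUBIC)
o=np.zeros((520,800,3),np.uint8);o[:a.shape[0],:a.shape[1]]=a;o[:510,400:790]=b;o[225:225+286,:390]=c
cv2.imwrite("pics/c3.png",o)
E
```

```text
11.05 [ 0.433  -0.3424  0.175 ] 0.08700232072813331 [-0.208   0.3051 -0.4756] [ 0.07  0.23  0.6   1.74 -0.13  1.22  0.04]
[0.159, 0.302, 9.395, -0.007, 0.006, 0.002]
[0.199, 0.353, 16.495, -0.007, 0.006, 0.002]
```

View pics/c3.png

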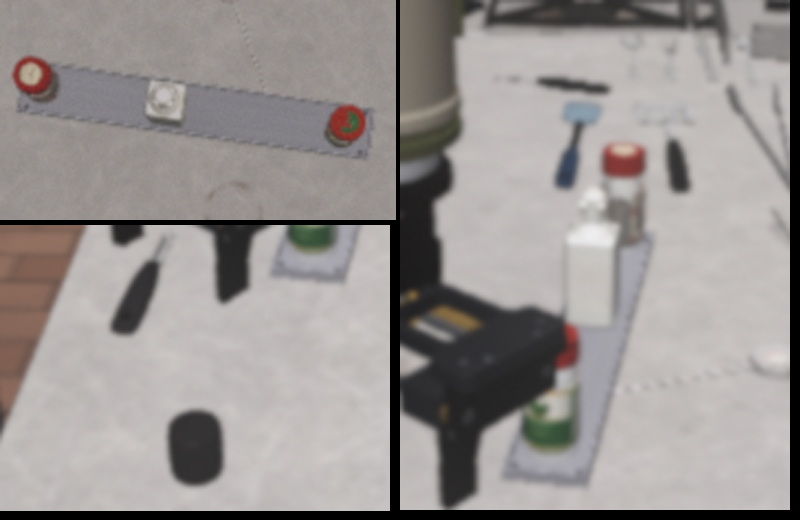

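The bottle stands upright in the lane, with neck top at about side (284,153) and top (205,194); both jars stand where they were. Next is the cap grasp.

Call:
{"method": "carry_out", "body": {"steps": [[[0.2, 0.33, 3, -0.007, 0.006, 0], [0.2, 0.33, 6, -0.007, 0.006, 0], [0.2, 0.33, 9, -0.007, 0.006, 0], [0.2, 0.33, 11, -0.007, 0.006, 0], [0.2, 0.33, 13, -0.007, 0.006, 0], [0.2, 0.33, 15, -0.007, 0.006, 0], [0.2, 0.33, 16, -0.007, 0.006, 0], [0.2, 0.33, 16.4, -0.007, 0.006, 0], [0.2, 0.33, 16.4, -0.007, 0.006, 0], [0.2, 0.33, 16.4, -0.007, 0.006, 0]]]}}

```text
time: 11.98
ee_pos: [0.4352, -0.3445, 0.0119]
eef_rot: [0.899, 0.438, 0.0, 0.001]
ft_force: [0.1, 0.6, -0.0]
width: 0.087
grip_force: 0.0
```

```bash
python3 - <<'E'
from h import *
np.set_printoptions(precision=4,suppress=True)
s=r.read_state();R0=R.from_quat(s["eef_rot"]).as_matrix()
print(s["ee_pos"],s["ft_force"],R0[:,2],rel([.4355,-.343,.029],down(-38)))
t=cv2.imread("pics/t3.png");s=cv2.imread("pics/s3.png");t0=cv2.imread("pics/top0.png")
for im in(t0,t):
    c=im[165:225,130:310].astype(int)
    print("jars",[np.round(onz("top",*b[2],.112),4) for b in blobs(c[...,2]>c[...,1]+50,130,165)])
b=cv2.resize(s[145:210,265:305],None,fx=9,fy=9,interpolation=cv2.INTER_CUBIC)
a=cv2.resize(t[178:214,188:224],None,fx=11,fy=11,interpolation=cv2.INTER_CUBIC)
o=np.zeros((590,780,3),np.uint8);o[:396,:396]=a;o[:585,410:770]=b
o=cv2.convertScaleAbs(o,alpha=2.2,beta=-290)
cv2.imwrite("pics/c4.png",o)
E
```

```text
[ 0.4352 -0.3445  0.0119] [ 0.0688  0.6338 -0.0434] [ 0.0009 -0.0008 -1.    ] [0.135, -0.069, 0.188, 0.001, 0.0, -0.0]
jars [array([0.5597, 0.3124, 0.112 ]), array([ 0.5056, -0.0672,  0.112 ])]
jars [array([0.5594, 0.3123, 0.112 ]), array([ 0.5055, -0.0671,  0.112 ])]
```

View pics/c4.png

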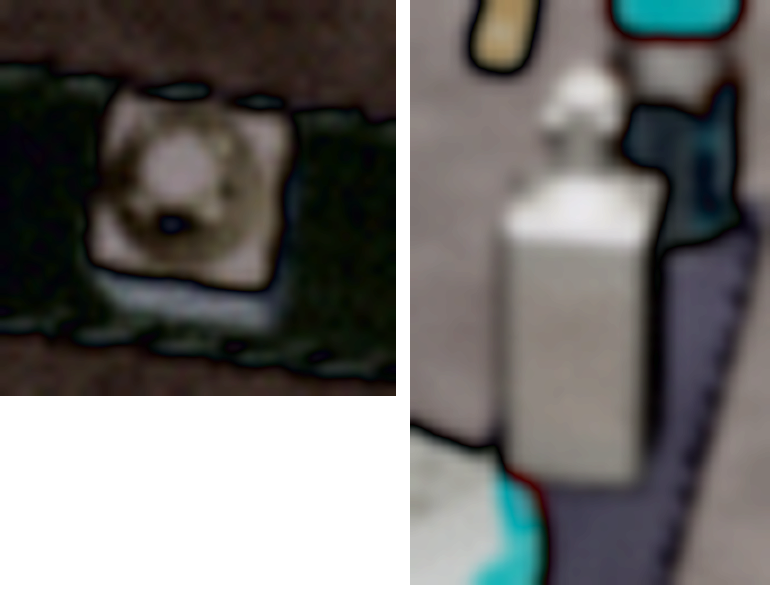

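Jars have not moved (under 1 mm). In the crop the neck top is at top-crop (181,167) and side-crop (588,88), and the shoulder square is centred near (191,189).

```bash
python3 - <<'E'
from h import *
np.set_printoptions(precision=4,suppress=True)
f=lambda x,y:(188+(x+.5)/11-.5,178+(y+.5)/11-.5)
g=lambda x,y:(265+(x-410+.5)/9-.5,145+(y+.5)/9-.5)
C=np.array([onz("top",*f(*c),.096) for c in((108,90),(297,112),(272,290),(88,262))])
print(C,C.mean(0));print("neck",onz("top",*f(181,167),.134),onz("side",*g(588,88),.134),tri(f(181,167),g(588,88)))
# base front edge in side view
print("base front",onz("side",*g(513,470),.006),onz("side",*g(640,485),.006))
print("shoulder front",onz("side",*g(510,232),.096),onz("side",*g(648,245),.096))
print("release",r.read_state()["ee_pos"])
E
```

```text
[[0.5585 0.1743 0.096 ]
 [0.5535 0.1282 0.096 ]
 [0.5094 0.1338 0.096 ]
 [0.516  0.1786 0.096 ]] [0.5343 0.1537 0.096 ]
neck [0.5343 0.1541 0.134 ] [0.5344 0.1532 0.134 ] (array([0.5344, 0.1541, 0.1336]), np.float64(1.2460060663806732e-05))
base front [0.5123 0.1487 0.006 ] [0.5524 0.1405 0.006 ]
shoulder front [0.5119 0.1321 0.096 ] [0.5533 0.1248 0.096 ]
release [ 0.4352 -0.3445  0.0119]
```

Call:
{"method": "carry_out", "body": {"steps": [[[0.13, 0, 0.2, 0, 0, 0], [0.13, 0, 0.2, 0, 0, 0], [0.13, 0, 0.2, 0, 0, 0], [0.13, 0, 0.2, 0, 0, 0], [0.13, 0, 0.2, 0, 0, 0], [0.13, 0, 0.2, 0, 0, 0], [0.13, 0, 0.2, 0, 0, 0], [0.13, 0, 0.2, 0, 0, 0], [0.13, 0, 0.2, 0, 0, 0], [0.13, 0, 0.2, 0, 0, 0]]], "hand": 1, "squeeze": 50}}

```text
time: 12.82
ee_pos: [0.4355, -0.3432, 0.009]
eef_rot: [0.899, 0.438, -0.0, 0.0]
ft_force: [-0.3, -0.9, 0.4]
width: 0.0372
grip_force: 50.0
```

```bash
python3 - <<'E'
from h import *
for z in(.25,.18,.16):print(z,rel([.5342,.1545,z+.019],down(16)))
E
```

```text
0.25 [45.288, -22.869, -24.114, 0.0, 0.0, -0.943]
0.18 [45.29, -22.87, -17.114, 0.0, 0.0, -0.943]
0.16 [45.29, -22.87, -15.114, 0.0, 0.0, -0.943]
```

Call:
{"method": "carry_out", "body": {"steps": [[[0, 0, -3, 0, 0, 0], [0, 0, -7, 0, 0, 0], [0, 0, -11, 0, 0, 0], [0, 0, -15, 0, 0, 0], [0, 0, -19, 0, 0, 0], [45.3, -22.9, -24.1, 0, 0, -0.943], [45.3, -22.9, -24.1, 0, 0, -0.943], [45.3, -22.9, -24.1, 0, 0, -0.943], [45.3, -22.9, -24.1, 0, 0, -0.943], [45.3, -22.9, -24.1, 0, 0, -0.943], [45.3, -22.9, -24.1, 0, 0, -0.943], [45.3, -22.9, -24.1, 0, 0, -0.943], [45.3, -22.9, -24.1, 0, 0, -0.943], [45.3, -22.9, -24.1, 0, 0, -0.943], [45.3, -22.9, -24.1, 0, 0, -0.943], [45.3, -22.9, -24.1, 0, 0, -0.943], [45.3, -22.9, -24.1, 0, 0, -0.943], [45.3, -22.9, -24.1, 0, 0, -0.943], [45.3, -22.9, -24.1, 0, 0, -0.943], [45.3, -22.9, -24.1, 0, 0, -0.943]]]}}

```text
time: 14.48
ee_pos: [0.5339, 0.155, 0.2494]
eef_rot: [0.601, 0.799, -0.001, -0.0]
ft_force: [0.0, -0.2, -1.0]
width: 0.0377
grip_force: 50.0
```

Call:
{"method": "carry_out", "body": {"steps": [[[0, 0, 2, 0, 0, 0], [0, 0, 4, 0, 0, 0], [0, 0, 6, 0, 0, 0], [0, 0, 7, 0, 0, 0], [0, 0, 7, 0, 0, 0], [0, 0, 7, 0, 0, 0]]]}}

```text
time: 14.98
ee_pos: [0.5341, 0.1538, 0.1803]
eef_rot: [0.602, 0.798, -0.0, 0.0]
ft_force: [-0.8, 0.1, 0.3]
width: 0.0374
grip_force: 50.0
```

```bash
python3 - <<'E'
from h import *
s=r.read_state();R0=R.from_quat(s["eef_rot"]).as_matrix()
print(s["time"],s["ee_pos"],s["ft_force"],R0[:,2],s["width"],np.round(s["joint_positions"],2))
print(rel([.5342,.1545,.160+.019],down(16)))
s=grab("side","pics/s5.png")
cv2.imwrite("pics/c5.png",cv2.resize(s[95:210,240:330],None,fx=5,fy=5,interpolation=cv2.INTER_CUBIC))
for p in((.5344,.154,.134),(.5344,.154,.17)):print(proj("side",p))
E
```

```text
14.9833 [0.53409938 0.15381634 0.18025708] [-0.80003577  0.13331992  0.31268773] [-2.81370779e-04 -5.25931210e-04 -9.99999822e-01] 0.03742421543621726 [-0.48  0.21  0.14  1.71 -0.03  1.23 -0.06]
[0.064, 0.029, 2.026, -0.0, 0.0, -0.001]
[284.34351088 154.21558944]
[284.49498872 141.61647558]
```

View pics/c5.png

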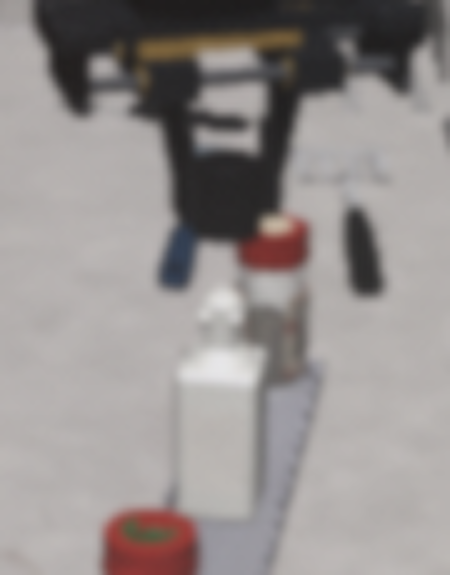

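The cap is held level, with its centre at column ~285 directly over the neck (column 284). I'll descend onto the neck.

Call:
{"method": "carry_out", "body": {"steps": [[[0.06, 0.03, 1, 0, 0, 0], [0.06, 0.03, 2, 0, 0, 0], [0.06, 0.03, 2.7, 0, 0, 0], [0.06, 0.03, 3.1, 0, 0, 0], [0.06, 0.03, 3.5, 0, 0, 0], [0.06, 0.03, 3.8, 0, 0, 0], [0.06, 0.03, 4.1, 0, 0, 0], [0.06, 0.03, 4.3, 0, 0, 0], [0.06, 0.03, 4.3, 0, 0, 0]]]}}

```text
time: 15.78
ee_pos: [0.534, 0.1554, 0.1365]
eef_rot: [0.602, 0.799, -0.0, -0.0]
ft_force: [-0.4, -0.3, -0.3]
width: 0.0373
grip_force: 50.0
```

Call:
{"method": "carry_out", "body": {"steps": [[[0, 0, 0.1, 0, 0, 0], [0, 0, 0.2, 0, 0, 0], [0, 0, 0.3, 0, 0, 0], [0, 0, 0.4, 0, 0, 0], [0, 0, 0.5, 0, 0, 0], [0, 0, 0.6, 0, 0, 0]]]}}

```text
time: 16.28
ee_pos: [0.535, 0.1561, 0.1326]
eef_rot: [0.602, 0.799, 0.001, 0.001]
ft_force: [-3.2, -0.7, 14.7]
width: 0.0374
grip_force: 50.0
```

Call:
{"method": "carry_out", "body": {"steps": [[[0, 0, 0.1, 0, 0, 0], [0, 0, 0.2, 0, 0, 0], [0, 0, 0.3, 0, 0, 0], [0, 0, 0.4, 0, 0, 0], [0, 0, 0.5, 0, 0, 0], [0, 0, 0.6, 0, 0, 0]]]}}

```text
time: 16.78
ee_pos: [0.5339, 0.1553, 0.1243]
eef_rot: [0.602, 0.799, -0.0, -0.0]
ft_force: [0.7, 0.1, -0.2]
width: 0.0374
grip_force: 50.0
```

Call:
{"method": "carry_out", "body": {"steps": [[[0, 0, 0.1, 0, 0, 0], [0, 0, 0.2, 0, 0, 0], [0, 0, 0.3, 0, 0, 0], [0, 0, 0.4, 0, 0, 0], [0, 0, 0.5, 0, 0, 0], [0, 0, 0.5, 0, 0, 0]]]}}

```text
time: 17.28
ee_pos: [0.5343, 0.1555, 0.1199]
eef_rot: [0.602, 0.799, 0.0, 0.0]
ft_force: [-0.1, 0.2, -0.2]
width: 0.0373
grip_force: 50.0
```

Call:
{"method": "carry_out", "body": {"steps": [[[0, 0, 0.1, 0, 0, 0], [0, 0, 0.2, 0, 0, 0], [0, 0, 0.3, 0, 0, 0], [0, 0, 0.3, 0, 0, 0]]]}}

```text
time: 17.62
ee_pos: [0.5355, 0.1557, 0.119]
eef_rot: [0.602, 0.799, 0.001, 0.001]
ft_force: [-3.3, -2.0, 13.9]
width: 0.0376
grip_force: 50.0
```

Call:
{"method": "carry_out", "body": {"steps": [[[0, 0, 0.06, 0, 0, 0], [0, 0, 0.12, 0, 0, 0], [0, 0, 0.12, 0, 0, 0], [0, 0, 0.12, 0, 0, 0], [0, 0, 0.12, 0, 0, 0]]]}}

```text
time: 18.03
ee_pos: [0.5361, 0.1559, 0.119]
eef_rot: [0.602, 0.799, 0.002, 0.001]
ft_force: [-5.1, -2.7, 21.5]
width: 0.0376
grip_force: 50.0
```

```bash
python3 - <<'E'
from h import *
s=r.read_state();print(s["time"],s["ee_pos"],s["ft_force"],R.from_quat(s["eef_rot"]).as_matrix()[:,2])
s=grab("side");t=grab("top")
c=t[165:225,130:310].astype(int);print([np.round(onz("top",*b[2],.112),4) for b in blobs(c[...,2]>c[...,1]+50,130,165)])
cv2.imwrite("pics/c6.png",cv2.resize(s[95:250,230:340],None,fx=3.8,fy=3.8,interpolation=cv2.INTER_CUBIC))
E
```

```text
18.0333 [0.53609416 0.15588436 0.11900947] [-5.14667142 -2.67318297 21.54477217] [ 0.00473835  0.0016604  -0.9999874 ]
[array([0.5592, 0.3122, 0.112 ]), array([ 0.5055, -0.0671,  0.112 ])]
```

View pics/c6.png

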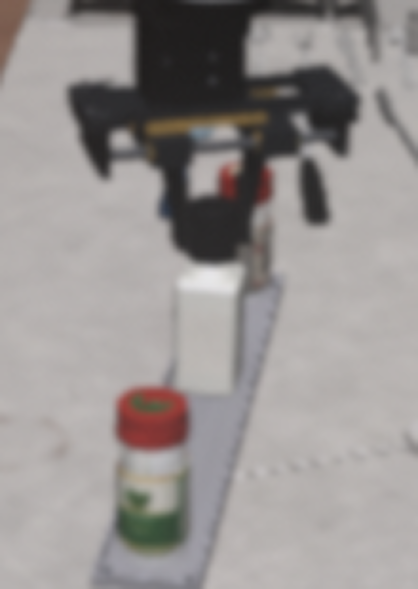

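The cap (bottom at crop (208,260)) sits right on the bottle's shoulder. The bottle stands square, the jars haven't moved, and the TCP is at the 0.119 m hard stop under 21 N.

```bash
python3 -c "
from bench import r
print(r.close_job())"
```

```text
the job is handed in; nothing more can be done
None
```

The job is handed in at about 18 s: the bottle stands in the lane between the unmoved jars, and its cap went through the click to the hard stop and is still gripped and pressed down with about 21 N.

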